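Raise the blue roll-top shutter of the calligrapher's pen box

ROBOT

A 7-joint arm with a two-finger parallel gripper is mounted at the origin on the work surface. World frame = base frame: x ahead of the robot, y to its left, z up, the work surface at z = 0. Lengths are in m, angles in rad, forces in N, time in s.
With the tool pointing down it reaches from about 0.425 to 0.825 m from the base axis. Payload 3.6 kg.
Tool frame: the origin (TCP) lies midway between the tips of the shut fingers; the grasp point (between the pads) lies 19 mm behind it; z points along the fingers, y is the direction in which the jaws open and shut (so a half turn about z gives the same grasp; the last joint's range is limited). The gripper opens to 85 mm and grips with 20 to 120 N. Pads are 22 mm wide; open, the fingers measure 114 mm over their backs; the gripper's body (76 mm by 85 mm) begins 54 mm behind the grasp point. The pads swing forward as they close: fully open they stand 13 mm farther back than shut.
Start: joints at [-1.321, 0.615, -0.013, 1.423, 0.008, 1.103, -0.04], TCP at [0.177, 0.625, 0.231] pointing down, gripper open.
Joint ranges: [-3.12, 3.12], [-0.3, 2.06], [-1.34, 1.32], [0.26, 2.42], [-1.36, 4.5], [0.01, 1.98], [-2.84, 2.84]. Speed limits (rad/s): [2.79, 2.79, 3.14, 3.14, 3.14, 3.14, 3.14].

INTERFACE

Orientations are given as a unit quaternion [x, y, z, w].
In Python, from bench import ctrl, optics, ticket, nets gives the robot as it stands. Calls block until the motion is done:
- ctrl.move_ptp(position, orientation): joint-space move of the TCP to a pose.
- ctrl.servo_line(position, max_speed=0.15, rotation=None): straight line of the TCP; rotation=None keeps the orientation; max_speed is the mean speed in m/s.
- ctrl.movej(angles): joint-space move.
- ctrl.grip(opening, f_grip=None): opening from 0.0 (shut) to 1.0 (fully open); f_grip is the grip in N (None keeps the last); returns when the fingers have stopped.
- ctrl.hold(seconds).
- ctrl.solve_ik(position, orientation): joint angles nearest the present ones, or None.
- ctrl.get_state(): the state.
- optics.snapshot(name): name is "scene" or "side" or "wrist"; returns a dict with "color" (420x560x3 uint8, red, green, blue), "fx", "fy", "cx", "cy" (pixels), "dist" ([k1, k2, p1, p2, k3] as OpenCV has them; the pictures are not rectified), "origin" and "attitude" of the camera in the world. Camera axes: x right, y down, z forward; pixel columns grow to the right and rows downward; lengths in m; the calibration is good to about 2 mm. A picture is of the moment at which its call begins. There is no depth.
A pose or a line that the arm cannot do raises ctrl.IKError and nothing moves.
- ticket.finish_job(): hands the job in, once; it reports no verdict.
Trained networks look in a picture, given as the dict that the camera call returned (one of the last four; its "shot" number tells which), for a name from the list of things; names that differ only in an ending like _2 or _b are one class to them, and where a whole thing is asked for, a point or a joint stands for the part that bears it (a point fixed in the world has none). Each returns a list of dicts, best first, with "conf" (0 to 1); they miss things now and then, are a little off and sometimes report something else, mostly with a low value. They report only what shows in the picture. A call takes as long as a camera call.
- nets.recognise(picture, query): "box" ([left, top, right, bottom] in pixels, round what is visible of it).
The state is a dict: "t": time; "q": joint angles; "qd": joint speeds; "joint_efforts": joint torques, N m; "tool_pos": TCP position; "tool_rot": TCP orientation; "wrist_force": force on the tool from outside, world axes, zero at the start; "wrist_torque": the same for the moment, N m; "grip_width": opening from 0.0 (shut) to 1.0 (fully open).
Only numpy, scipy, OpenCV 4.12 (cv2) and the standard library are available. Lean on these libraries where they do the work, as an engineer would, in place of code of your own. Each camera call takes 0.05 s, during which the arm holds its last target. There are 200 camera calls.

TASK

Two wooden pen boxes with slatted roll-top shutters stand on the workshop desk. Raise the shutter with the blue slats along its curved side tracks until it is fully open and stays open by itself, so the pens can be reached, then let go and move clear. Leave the red shutter closed.

Things in the scene. Friction and masses are not known exactly. Their poses are not given: they have to be found in the camera images.
- blue_shutter (a joint): The BLUE slatted shutter (to be opened): rad travelled along its circular tracks. 0 = closed (lower edge at the front of the box), 1.40 = end stop, fully open (slats under the fixed rear roof). About 0.3 kg: gravity pulls it shut at first (2 to 4 N at the grip), it balances near 0.8 rad and past about 1.0 it falls open by itself, lightly damped.
- blue_handle (a point): Centre of the blue shutter's grip: white cylinder along the box's y, 20 mm diameter, 36 mm long (flat ends), on a thin stem 37 mm off the slats, mid-width at the shutter's lower edge. 155 mm from the axis; closed: in front of the box, 11 degrees above the axis' level (65 mm above the table); open: on top, 190 mm above the table. Pinched on its flat ends it can swivel in the fingers.
- blue_axis (a point): Centre of the circle the blue shutter follows, 35 mm above the table, mid-width in the fixed pale wood box (half drum 264 mm deep, 180 wide, 167 high; cheeks' radius 132 mm, slats 118, rear roof 130). Box axes: x from its front (robot's side) to its back, y along the circle's axis, z up. On opening, the grip moves from the front (-x) up and over to the top (+z).
- red_shutter (a joint): The RED slatted shutter of the second, otherwise identical box, standing to the left or right of the blue one: it must stay closed. 0 = closed, 1.40 rad = open.

How it is judged:
At the end, for the whole second after the job is handed in: The blue shutter stands open (at least 1.2 of its 1.40 rad) and at rest by itself; the red shutter is closed (under 0.1 rad) (value of joint blue_shutter above 1.2 rad and velocity of joint blue_shutter between -0.1 and 0.1 rad/s and value of joint red_shutter below 0.1 rad); the robot touches nothing.
It fails at once if the red shutter is raised (more than 0.2 rad) (value of joint red_shutter above 0.2 rad).
It also fails if it takes over 35 s, if anything falls off the work surface, if the arm or the gripper's body presses on something with over 40 N, if the wrist force passes 120 N, or if a joint passes its speed limit or range.

## Working session

There is one attempt and no reset: what is moved stays moved. The work goes in short steps, each a Python script; the robot and the scene stay as the last script left them, time stands still between calls to the robot, and variables do not carry over. Pictures are saved under pics/ and viewed, about 8 in all and at most 12, crops included, and the job is handed in when it is done.

```bash
ls; mkdir -p pics
python3 - <<'E'
from bench import ctrl, optics, ticket, nets
import cv2,numpy as np
s=ctrl.get_state();print(s)
ims=[]
for n in ["scene","side"]:
    p=optics.snapshot(n);cv2.imwrite(f"pics/{n}0.png",p["color"][:,:,::-1])
    print(n,{k:v for k,v in p.items() if k!="color"})
    for q in ["blue_handle","blue_shutter","red_shutter"]:
        print(q,nets.recognise(p,q)[:3])
E
```

```text
pics
{'t': 0.0, 'q': array([-1.32149445,  0.61594408, -0.01264258,  1.42490919,  0.0080961 ,
        1.10339871, -0.04042758]), 'qd': array([-4.32840419e-04, -2.35423710e-03, -1.14318506e-03, -1.98572157e-04,
       -2.83477341e-05, -2.25417835e-04, -1.16215155e-04]), 'joint_efforts': array([-3.14556182e-04, -4.69227290e+01,  2.58991029e-01, -1.71027732e+01,
        9.92666610e-03,  9.73975053e-03,  3.05248360e-08]), 'tool_pos': array([0.17677399, 0.62470056, 0.23011853]), 'tool_rot': array([ 1.37435109e-01,  9.90509913e-01, -1.29369017e-03, -1.69501634e-04]), 'wrist_force': array([-0.05325745, -0.56861828, -0.09487018]), 'wrist_torque': array([-0.01082713,  0.03336294,  0.03333286]), 'grip_width': 0.9982506792197}
scene {'fx': 447.7311327785215, 'fy': 447.7311327785215, 'cx': 276.49159143701524, 'cy': 211.7619121584166, 'dist': array([-0.10297519,  0.        ,  0.        ,  0.        ,  0.        ]), 'origin': array([0.806096  , 0.34936257, 0.73825482]), 'attitude': array([ 0.29658913,  0.90779939, -0.27939013, -0.09937966]), 'shot': 1}
blue_handle [{'box': [160.9, 120.0, 263.9, 179.6], 'conf': 0.57}]
blue_shutter [{'box': [159.2, 116.0, 263.4, 177.0], 'conf': 0.69}]
red_shutter [{'box': [274.8, 224.6, 391.1, 328.9], 'conf': 0.7}, {'box': [159.8, 116.8, 265.2, 177.8], 'conf': 0.54}]
side {'fx': 420.9863785264351, 'fy': 420.9863785264351, 'cx': 281.21518339878503, 'cy': 209.19884553181487, 'dist': array([-0.07560798,  0.        ,  0.        ,  0.        ,  0.        ]), 'origin': array([ 0.16405799, -0.04502932,  0.69198193]), 'attitude': array([ 0.70228929, -0.66094059,  0.18081565, -0.19301037]), 'shot': 2}
blue_handle [{'box': [323.8, 135.8, 424.0, 266.6], 'conf': 0.82}]
blue_shutter [{'box': [327.0, 135.5, 427.2, 265.1], 'conf': 0.73}]
red_shutter [{'box': [122.1, 134.7, 222.6, 261.5], 'conf': 0.64}]
```

View pics/scene0.png

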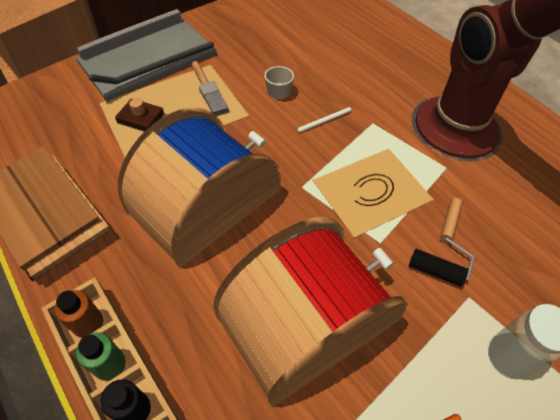

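View pics/side0.png

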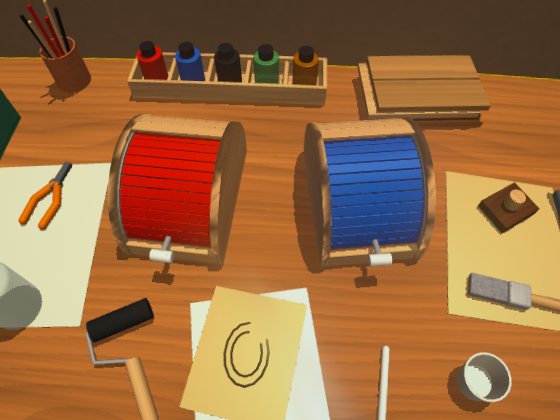

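The scene view shows the blue grip at about (256,139) and the red one at (378,261). The side view has blue at (380,259) and red at (162,256). Next I'll triangulate the grips and fit the blue box's yaw from the slat patch.

```bash
cat > h.py <<'E'
from bench import ctrl, optics, ticket, nets
import cv2,numpy as np
from scipy.spatial.transform import Rotation as R
from scipy.optimize import minimize,least_squares
def K(p): return np.array([[p["fx"],0,p["cx"]],[0,p["fy"],p["cy"]],[0,0,1.]])
def proj(p,X):
    Rc=R.from_quat(p["attitude"]).as_matrix().T
    return cv2.projectPoints(np.float64(X).reshape(-1,3),cv2.Rodrigues(Rc)[0],-Rc@p["origin"],K(p),p["dist"])[0].reshape(-1,2)
def tri(ps,uv):
    f=lambda X:np.concatenate([proj(p,X)[0]-u for p,u in zip(ps,uv)])
    s=least_squares(f,[0.5,0,0.07]);return s.x,s.fun
def white(p,c,r=18):
    hsv=cv2.cvtColor(p["color"],cv2.COLOR_RGB2HSV)
    m=((hsv[...,1]<50)&(hsv[...,2]>150)).astype(np.uint8)
    n,l,st,ce=cv2.connectedComponentsWithStats(m)
    i=min((i for i in range(1,n) if st[i,4]>60),key=lambda i:np.hypot(*(ce[i]-c)))
    return ce[i],st[i]
def boxpt(ax,yaw,r,th,y):  # th: angle above horizontal-front
    th,y=np.broadcast_arrays(th,y)
    L=np.stack([-r*np.cos(th),y,r*np.sin(th)],-1)
    return L@R.from_euler('z',yaw).as_matrix().T+ax
E
python3 - <<'E'
from h import *
ps=[optics.snapshot(n) for n in("scene","side")]
H={}
for nm,g in dict(blue=[(256,139),(380,259)],red=[(378,261),(162,256)]).items():
    w=[white(p,c) for p,c in zip(ps,g)]
    X,res=tri(ps,[a for a,b in w]);H[nm]=X
    print(nm,[a.round(1) for a,_ in w],[b for _,b in w],X.round(4),res.round(2))
side=ps[1]
out=side["color"].copy(); out2=ps[0]["color"].copy()
for nm,g in H.items():
    h=cv2.cvtColor(side["color"],cv2.COLOR_RGB2HSV)
    hue=h[...,0].astype(int)
    m=((abs(hue-112)<12) if nm=="blue" else ((hue<4)|(hue>174)))&(h[...,1]>190)&(h[...,2]>60)
    n,l,st,ce=cv2.connectedComponentsWithStats(m.astype(np.uint8));i=1+np.argmax(st[1:,4]);m=(l==i)
    m=cv2.morphologyEx(m.astype(np.uint8),cv2.MORPH_CLOSE,np.ones((9,9)))
    def ax_of(v): return np.r_[g[:2]+.1522*np.array([np.cos(v[0]),np.sin(v[0])])+v[4:6]/1000,.035]
    def poly(v):
        t=np.linspace(v[2],v[3],15);a=ax_of(v)
        return proj(side,np.r_[boxpt(a,v[0],.118,t,-v[1]),boxpt(a,v[0],.118,t[::-1],v[1])])
    def cost(v):
        q=np.zeros(m.shape,np.uint8);cv2.fillPoly(q,[np.int32(poly(v)*16)],1,shift=4)
        return 1-(q&m).sum()/max(1,(q|m).sum())+1e-4*(v[4]**2+v[5]**2)
    best=min((minimize(cost,[y0,.078,.25,1.6,0,0],method="Nelder-Mead",options=dict(maxiter=800,initial_simplex=np.array([y0,.078,.25,1.6,0,0])+np.r_[np.zeros((1,6)),np.diag([.1,.006,.15,.15,2,2])])) for y0 in(-.2,0,.2)),key=lambda s:s.fun)
    v=best.x;print(nm,"yaw",v.round(4),best.fun,"axis",ax_of(v).round(4))
    a=ax_of(v)
    for p,o in((side,out),(ps[0],out2)):
        for y in(-.09,.09):
            cv2.polylines(o,[np.int32(proj(p,boxpt(a,v[0],.132,np.linspace(-.2,3.34,40),y)))],False,(0,255,0),1)
        cv2.polylines(o,[np.int32(proj(p,boxpt(a,v[0],.155,.192,np.array([-.018,.018]))))],False,(255,0,255),1)
cv2.imwrite("pics/ov.png",cv2.resize(np.vstack([out[60:300],out2[60:410]])[:,:,::-1],None,fx=1,fy=1))
E
```

```text
blue [array([256. , 137.4]), array([379.9, 256.1])] [array([250, 132,  13,  12,  84], dtype=int32), array([370, 240,  22,  24, 214], dtype=int32)] [ 0.4518 -0.1854  0.0737] [-0.34 -0.22 -0.27  0.18]
red [array([382.6, 257.3]), array([161. , 252.6])] [array([375, 249,  16,  18, 139], dtype=int32), array([150, 237,  22,  25, 244], dtype=int32)] [0.4365 0.1683 0.073 ] [-0.5  -0.15 -0.45  0.19]
blue yaw [ 0.1475  0.0551  0.827   0.9437 -1.9164 15.1309] 0.12466581628168391 axis [ 0.6004 -0.1479  0.035 ]
red yaw [-0.0501  0.0711  0.1319  1.762  -0.2473  1.8879] 0.08545701087482956 axis [0.5883 0.1626 0.035 ]
```

View pics/ov.png

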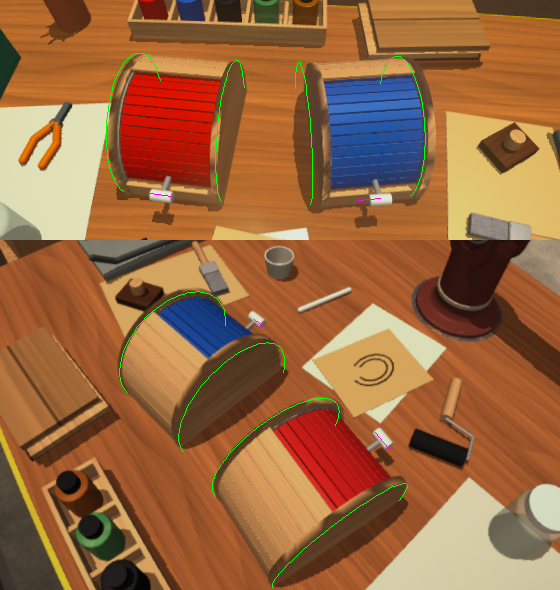

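The red overlay matches its cheeks. The blue fit is wrong because its mask was split at the slat gaps, and the white blob includes the stem, which put z about 8 mm too high. I'll fix both.

Run:
```python
from h import *
ps=[optics.snapshot(n) for n in("scene","side")]
side=ps[1]; out=side["color"].copy(); out2=ps[0]["color"].copy()
def whiteo(p,c):
    x,y=c;s=4;cr=p["color"][y-25:y+25,x-25:x+25]
    cr=cv2.resize(cr,None,fx=s,fy=s,interpolation=cv2.INTER_CUBIC)
    h=cv2.cvtColor(cr,cv2.COLOR_RGB2HSV);m=((h[...,1]<70)&(h[...,2]>120)).astype(np.uint8)
    m=cv2.morphologyEx(m,cv2.MORPH_OPEN,cv2.getStructuringElement(cv2.MORPH_ELLIPSE,(29,29)))
    n,l,st,ce=cv2.connectedComponentsWithStats(m)
    if n<2:return None
    i=min(range(1,n),key=lambda i:np.hypot(*(ce[i]-100)))
    return (ce[i]+.5)/s-.5+[x-25,y-25], st[i]/s
for nm,g0 in dict(blue=[(256,139),(380,259)],red=[(378,261),(162,256)]).items():
    w=[whiteo(p,c) for p,c in zip(ps,g0)];print(w)
    g,res=tri(ps,[a for a,b in w]);print(nm,g.round(4),res.round(2))
    h=cv2.cvtColor(side["color"],cv2.COLOR_RGB2HSV);hue=h[...,0].astype(int)
    m=((abs(hue-112)<14) if nm=="blue" else ((hue<4)|(hue>174)))&(h[...,1]>150)&(h[...,2]>30)
    m=cv2.morphologyEx(m.astype(np.uint8),cv2.MORPH_CLOSE,np.ones((9,9)));m[:115]=0
    n,l,st,ce=cv2.connectedComponentsWithStats(m);i=1+np.argmax(st[1:,4]);m=(l==i).astype(np.uint8);print(st[i])
    def ax_of(v): return np.r_[g[:2]+.1522*np.array([np.cos(v[0]),np.sin(v[0])])+v[4:6]/1000,.035]
    def poly(v):
        t=np.linspace(v[2],v[3],15);a=ax_of(v)
        return proj(side,np.r_[boxpt(a,v[0],.118,t,-v[1]),boxpt(a,v[0],.118,t[::-1],v[1])])
    def cost(v):
        q=np.zeros(m.shape,np.uint8);cv2.fillPoly(q,[np.int32(poly(v)*16)],1,shift=4)
        return 1-(q&m).sum()/max(1,(q|m).sum())+2e-3*(v[4]**2+v[5]**2)
    x0=lambda y:np.array([y,.075,.15,1.7,0,0])
    best=min((minimize(cost,x0(y),method="Nelder-Mead",options=dict(maxiter=1500,initial_simplex=x0(y)+np.r_[np.zeros((1,6)),np.diag([.1,.006,.15,.15,2,2])])) for y in(-.2,0,.2)),key=lambda s:s.fun)
    v=best.x;a=ax_of(v);print(nm,"yaw",v.round(4),best.fun,"axis",a.round(4),"grip",boxpt(a,v[0],.155,.192,0.).round(4))
    for p,o in((side,out),(ps[0],out2)):
        for y in(-.09,.09):
            cv2.polylines(o,[np.int32(proj(p,boxpt(a,v[0],.132,np.linspace(-.2,3.34,40),y)))],False,(0,255,0),1)
        cv2.polylines(o,[np.int32(proj(p,boxpt(a,v[0],.155,.192,np.array([-.018,.018]))))],False,(255,0,255),1)
cv2.imwrite("pics/ov2.png",np.vstack([out[60:300],out2[60:410]])[:,:,::-1])
```

```text
[(array([255.3527628 , 137.95154987]), array([ 18.  ,  18.  ,  14.  ,  12.75, 463.75])), (array([380.46088175, 258.78357543]), array([ 14.75,  18.5 ,  22.5 ,  13.25, 981.  ]))]
blue [ 0.4503 -0.1881  0.0678] [ 0.24  0.15  0.18 -0.12]
[ 325  138   98  107 8961]
blue yaw [ 0.159   0.0739  0.2057  1.7823  0.8823 -0.0568] 0.02427073666088707 axis [ 0.6014 -0.1641  0.035 ] grip [ 0.4512 -0.1882  0.0646]
[(array([381.87753223, 257.78644874]), array([ 20.5 ,  12.5 ,  18.  ,  19.25, 814.5 ])), (array([160.48565776, 255.0018546 ]), array([  12.5,   17.5,   23. ,   14. , 1011. ]))]
red [0.4349 0.1685 0.0687] [ 0.48  0.14  0.43 -0.19]
[ 121  133   96  110 8516]
red yaw [-0.0484  0.0717  0.1451  1.7888 -0.1204  0.5611] 0.06924920691030925 axis [0.5868 0.1617 0.035 ] grip [0.4349 0.1691 0.0646]
```

View pics/ov2.png

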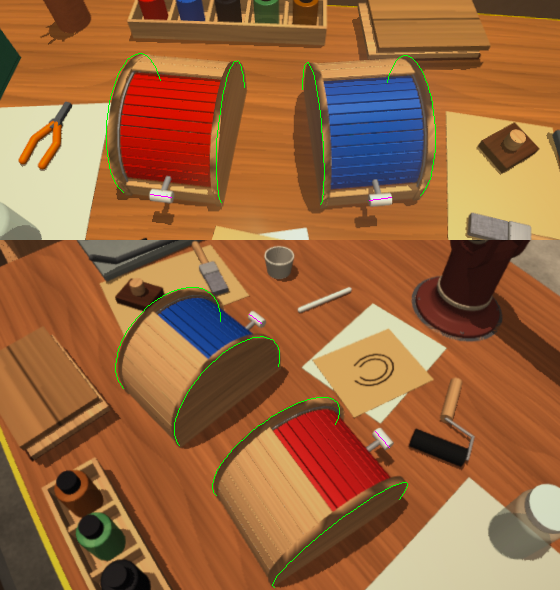

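The overlay now matches both boxes, and the grip heights agree: 0.068 m triangulated against 0.065 m given. The blue axis is at (0.601, -0.164) with yaw 0.159. I'll move above the grip next.

```bash
cat >> h.py <<'E'
AX=np.array([.6012,-.1641,.035]);YAW=.159;TH0=.192
B=R.from_euler('z',YAW).as_matrix()
def ori(t,s=1):
    z=B@[np.sin(t),0,-np.cos(t)];y=s*B[:,1]
    return R.from_matrix(np.stack([np.cross(y,z),y,z],1)).as_quat()
def tcp(q,t,back=0.,r=.155):   # pose for shutter angle q, tool tilt t
    z=B@[np.sin(t),0,-np.cos(t)]
    return boxpt(AX,YAW,r,TH0+q,0.)+z*(.019-back)
T=.26
E
python3 - <<'E'
from h import *
s=ctrl.get_state()
for sg in(1,-1):
    for q in(0,.7,1.38):
        j=ctrl.solve_ik(tcp(q,T),ori(T,sg));print(sg,q,None if j is None else j.round(2))
ok=lambda sg:ctrl.solve_ik(tcp(0,T,.12),ori(T,sg))
c=[(abs(ok(sg)[6]),sg) for sg in(1,-1) if ok(sg) is not None];print(c);sg=min(c)[1]
open("sg","w").write(str(sg))
ctrl.servo_line(s["tool_pos"]+[0,0,.12],.25)
ctrl.grip(.72,30)
ctrl.move_ptp(tcp(0,T,.15),ori(T,sg))
s=ctrl.get_state();print(s["t"],s["q"].round(2),s["tool_pos"],tcp(0,T,.15),s["grip_width"],s["wrist_force"])
p=optics.snapshot("side");w=optics.snapshot("wrist")
cv2.imwrite("pics/a1.png",np.vstack([p["color"][60:330],w["color"][:320]])[:,:,::-1])
E
```

```text
1 0 [ 0.62  0.64 -0.27  2.23  0.28  0.07  1.88]
1 0.7 [ 0.44  0.5  -0.1   2.04 -0.22  0.39  2.28]
1 1.38 [ 0.28  0.55  0.    1.78 -0.2   0.58  2.17]
-1 0 [ 0.61  0.64 -0.26  2.23  0.16  0.07 -1.15]
-1 0.7 [-0.09  0.58  0.68  2.06 -0.98  0.62 -0.11]
-1 1.38 [-0.14  0.64  0.69  1.8  -0.81  0.76 -0.43]
[(np.float64(2.1409140318404702), 1), (np.float64(0.2222271704265962), -1)]
4.6417 [-0.18  0.44  0.94  2.18 -0.91  0.72 -0.02] [ 0.41832328 -0.19286748  0.19116107] [ 0.41771467 -0.19352253  0.19117458] 0.7224970167173594 [ 0.21731325 -0.43137397 -1.01983424]
```

View pics/a1.png

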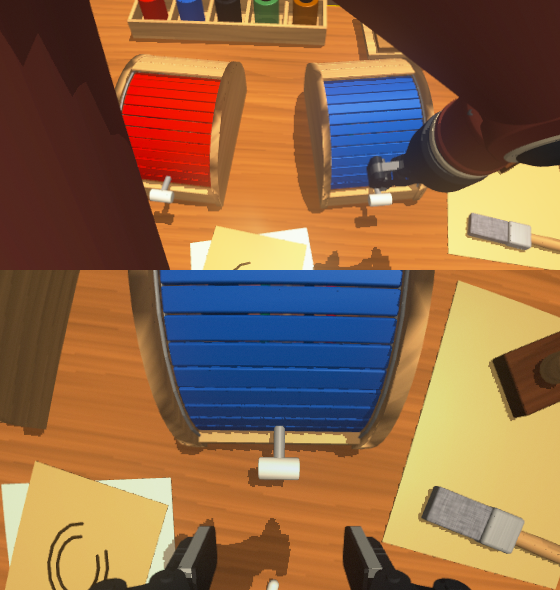

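The wrist view shows the grip at (279,468), centred between the fingers, which sit at about 200 and 360. I'll descend and pinch it.

Run:
```python
from h import *
ctrl.servo_line(tcp(0,T),.1)
s=ctrl.get_state();print(s["t"],s["q"].round(2),s["tool_pos"]-tcp(0,T),s["wrist_force"])
ctrl.grip(0.2,35)
s=ctrl.get_state();print(s["t"],s["grip_width"]*85,s["tool_pos"]-tcp(0,T),s["wrist_force"],s["wrist_torque"])
p=optics.snapshot("side");w=optics.snapshot("wrist")
cv2.imwrite("pics/a2.png",np.vstack([p["color"][60:330],w["color"][:320]])[:,:,::-1])
```

```text
6.5667 [ 0.31  0.64  0.18  2.23 -1.36  0.26  0.36] [-4.40645941e-05 -5.41370676e-05 -7.83159744e-05] [ 0.02329988  1.39271311 -1.16828665]
6.9083 35.408769695943654 [-0.00012884  0.00142536  0.00023315] [-1.65852763  3.57939587  3.80224838] [0.61522063 0.39336937 0.0080515 ]
```

View pics/a2.png

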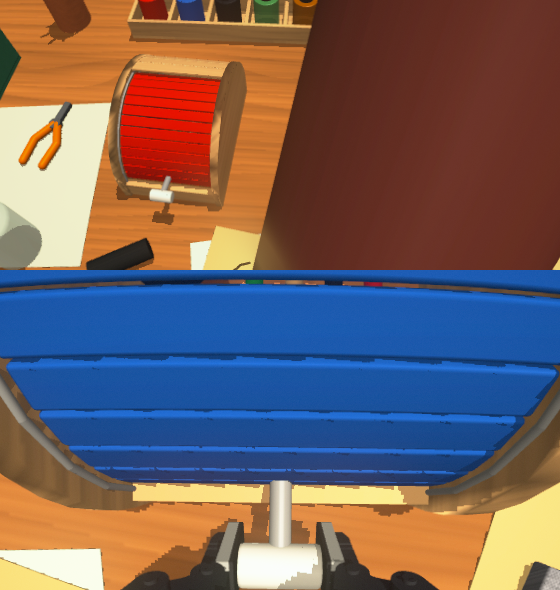

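The jaws stopped at 35.4 mm (the grip is 36 mm), and the view shows the cylinder pinched on its flat ends. Now I'll run the arc with force monitoring.

Run:
```python
from h import *
for q in np.linspace(0,1.38,15)[1:]:
    try: ctrl.servo_line(tcp(q,T),.08)
    except ctrl.IKError as e: print("IK",q,e);break
    s=ctrl.get_state();f=s["wrist_force"];print(round(q,2),round(s["t"],2),f.round(1),s["q"].round(2),round(s["grip_width"]*85,1),1e3*np.abs(s["tool_pos"]-tcp(q,T)).max().round(4))
    if np.linalg.norm(f)>45: print("high");break
w=optics.snapshot("wrist");p=optics.snapshot("scene")
cv2.imwrite("pics/a3.png",np.vstack([p["color"][60:330],w["color"][100:]])[:,:,::-1])
```

```text
0.1 7.35 [-0.5  3.1 -2.4] [ 0.25  0.62  0.26  2.22 -1.25  0.31  0.24] 35.5 1.4
0.2 7.69 [ 1.3  4.8 -1.9] [ 0.2   0.6   0.33  2.2  -1.17  0.36  0.15] 35.1 1.3
0.3 8.03 [ 0.6  5.5 -3.4] [ 0.15  0.58  0.39  2.18 -1.09  0.41  0.06] 35.3 1.2
0.39 8.38 [ 0.7  4.5 -2.6] [ 0.1   0.57  0.44  2.15 -1.03  0.45 -0.01] 35.2 1.1
0.49 8.72 [ 0.1  4.7 -3. ] [ 0.06  0.56  0.49  2.12 -0.98  0.49 -0.08] 34.9 1.0
0.59 9.06 [-1.   4.7 -2.1] [ 0.03  0.55  0.52  2.09 -0.94  0.53 -0.14] 35.4 0.9
0.69 9.4 [ 1.   5.4 -2.3] [-0.01  0.55  0.56  2.06 -0.9   0.56 -0.19] 35.3 0.8
0.79 9.74 [ 0.9  4.9 -3.1] [-0.03  0.55  0.58  2.02 -0.87  0.59 -0.24] 35.9 0.7
0.89 10.08 [ 0.5  5.1 -3.7] [-0.06  0.56  0.6   1.99 -0.84  0.62 -0.29] 35.1 0.6
0.99 10.43 [ 1.4  5.1 -5.5] [-0.08  0.57  0.62  1.95 -0.82  0.65 -0.33] 35.5 0.6
1.08 10.77 [ 0.9  4.2 -4.4] [-0.1   0.58  0.63  1.91 -0.81  0.68 -0.36] 35.4 0.3
1.18 11.11 [-0.   5.2 -4.7] [-0.11  0.59  0.64  1.87 -0.8   0.7  -0.39] 35.2 0.0
1.28 11.45 [-0.1  4.3 -4. ] [-0.12  0.61  0.65  1.84 -0.79  0.72 -0.42] 35.2 0.2
1.38 11.79 [-0.7  4.1 -3.2] [-0.13  0.63  0.66  1.8  -0.79  0.74 -0.45] 35.1 0.4
```

View pics/a3.png

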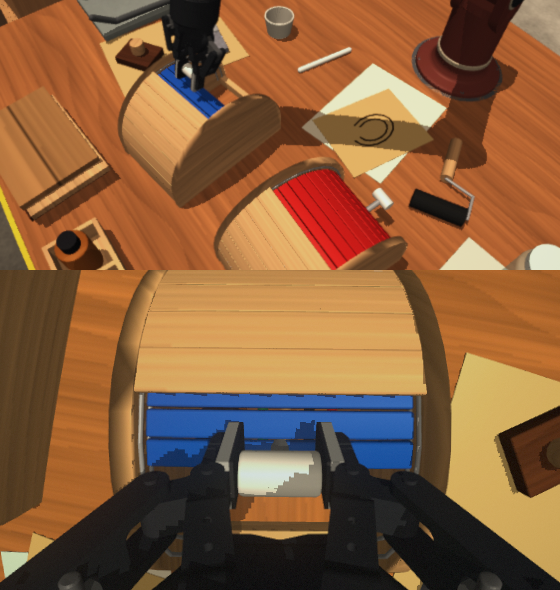

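The shutter is up with the grip still held, and only two blue slats show in front of the roof. I'll release and retract along the tool axis.

Run:
```python
from h import *
ctrl.grip(.75)
ctrl.hold(.3)
s=ctrl.get_state();print(s["t"],s["grip_width"],s["wrist_force"])
ctrl.servo_line(tcp(1.38,T,.18),.12)
s=ctrl.get_state();print(s["t"],s["wrist_force"])
w=optics.snapshot("wrist");p=optics.snapshot("scene")
g=boxpt(AX,YAW,.155,TH0+1.4,0.);print("expected grip px",proj(w,g),proj(p,g))
cv2.imwrite("pics/a4.png",np.vstack([p["color"][60:330],w["color"][100:]])[:,:,::-1])
```

```text
12.5833 0.7525731205645579 [0.30138624 0.64423594 0.46813848]
14.2333 [0.50166273 0.09852943 0.20294358]
expected grip px [[281.35600915 183.54189028]] [[187.44520257 135.1386726 ]]
```

View pics/a4.png

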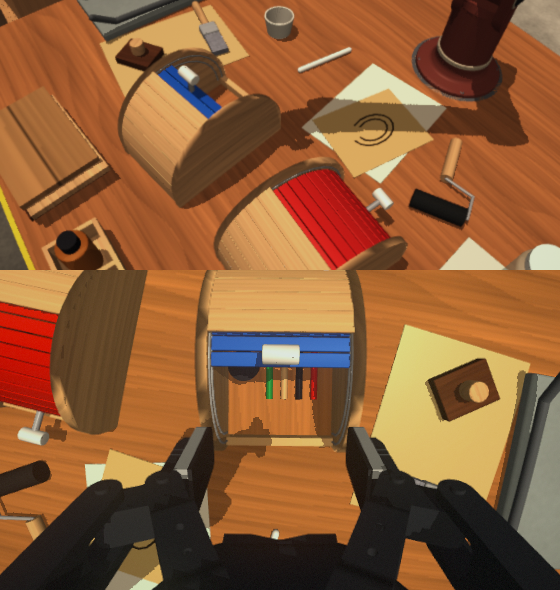

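The grip sits where a fully open shutter puts it: scene (187,135) as predicted, and wrist (281,184). The pens are visible, the red shutter is closed and the gripper is clear. Handing in.

Run:
```python
from h import *
ctrl.hold(.5)
w=optics.snapshot("wrist");print(white(w,(281,183)),ctrl.get_state()["t"])
print(ticket.finish_job())
```

```text
(array([279.90857143, 182.8952381 ]), array([262, 175,  37,  17, 525], dtype=int32)) 14.8833
the job is handed in; nothing more can be done
None
```

The blue shutter is fully open and stays open by itself. The red shutter is closed, and I handed the job in at about 14.9 s of the 35 s allowed; no verdict is reported.

I located the blue box by triangulating its grip and fitting the slat outline. I then pinched the grip on its flat ends at about 35 N, followed the circular track to 1.38 rad, released and backed off 0.18 m. Wrist forces stayed under about 8 N throughout.

**Final checks:**
- **Blue shutter:** after release the grip showed at pixel (280, 183) in the wrist view. The fully open position (1.40 rad) predicts (281, 184), and it was still there half a second later.
- **Red shutter:** it looked closed in the last pictures.
- **Gripper:** it was clear of everything, with wrist force close to zero.

**Checks that failed or disagreed:**
- **First blue fit:** the first slat outline fit for the blue box was wrong because the mask split at the slat gaps. I redid it before moving.
- **Grip height:** the first triangulation was about 8 mm too high because it included the stem. The corrected value, 68 mm against the given 65 mm, was within tolerance.

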